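Find the rocking corner of a Morse key's base plate and press its shim flat

ROBOT

A 7-joint arm with a two-finger parallel gripper is mounted at the origin on the work surface. World frame = base frame: x ahead of the robot, y to its left, z up, the work surface at z = 0. Lengths are in mm, angles in rad, forces in N, time in s.
With the tool pointing down it reaches from about 400 to 875 mm from the base axis. Payload 4.4 kg.
Tool frame: the origin (TCP) lies at the very end of the fingers, on their centre line; the grasp point (between the pads) lies 19 mm behind it; z points along the fingers, x is the direction in which the jaws open and shut, and the axes are right-handed (so a half turn about z gives the same grasp; the last joint's range is limited). The gripper opens to 85 mm and grips with 20 to 120 N. Pads are 22 mm wide; open, the fingers measure 114 mm over their backs; the gripper's body (76 mm by 85 mm) begins 54 mm behind the grasp point. The pads swing forward as they close: fully open they stand 13 mm farther back than shut.
Start: joints at [1.181, 0.628, 0.038, 1.517, -0.027, 0.996, -0.02], TCP at [206.839, -616.227, 231.313] pointing down, gripper open.
Joint ranges: [-3.06, 3.06], [-0.37, 2.12], [-1.25, 1.32], [0.18, 2.47], [-1.1, 4.24], [0.23, 1.98], [-2.94, 2.94]. Speed limits (rad/s): [2.57, 2.57, 3.14, 3.14, 3.14, 3.14, 3.14].

INTERFACE

Orientations are given as [roll, pitch, yaw] about the fixed x, y, z axes, in that order (R = Rz(yaw) Ry(pitch) Rx(roll)).
In Python, from cell import * gives the robot as it stands. The module is installed in compiled form; this text tells all that it offers.
- The arm moves only by the tool play_rows, never from a script. Its argument "targets" is a list of rows, each an object with "slide": the shift along the tool's x, y, z in mm, a list of three; "turn": the turn, a rotation vector about the tool's x, y, z in degrees, a list of three; "hand": the finger opening in mm, from 0 to 85.4. A call has 1 to 5 rows; each row shifts and turns the commanded pose from where the row before left it, along the tool's axes as they then stand; what a row does not reach is not made up. A row lasts 1/8 s, in which the tool goes at most 62.5 mm and 10.7 degrees, less where a joint would pass 70% of its speed; a pose out of reach is approached as far as the arm can. A call is refused whole if a number of a shift passes 62.5 or a number of a turn 10.7, either way. A call with a gripper value outside its range is refused whole. The fingers move at their own pace and stop on an object; the grip force is fixed at half the most. Time passes only in rows, so rows that do not move let the fingers close. It gives the time, the measured TCP pose, the force and the opening at its end, in the units of the state.
- read_state(): the state, without advancing time (a new reading comes with each control period).
- get_image(name): name is "side" or "top"; returns (picture, depth): 384x512x3 uint8, blue, green, red; 384x512 float32, mm along the optical axis (not along the pixel's ray), 0 where there is no reading.
- calibration(name): a dict with "K" (3x3 intrinsics, pixels), "R" (3x3) and "t" (3): a world point X has camera coordinates R X + t. Camera axes: x right, y down, z forward; pixel columns grow to the right and rows downward; lengths in mm; the calibration is good to about 2 mm. A picture is of the moment at which its call begins. calibration takes no time and is no camera call.
- finish_job(): hands the job in, once; it reports no verdict.
The state is a dict: "clock": time; "qpos": joint angles; "qd": joint speeds; "tau": joint torques, N m; "eef_pos": TCP position; "tool_rot": TCP orientation; "force": force on the tool from outside, world axes, zero at the start; "torque": the same for the moment, N m; "width": finger opening in mm.
Only numpy, scipy, OpenCV 4.12 (cv2) and the standard library are available. Lean on these libraries where they do the work, as an engineer would, in place of code of your own. Each camera call takes 0.05 s, during which the arm holds its last target.

TASK

The base plate under the Morse key rocks at one of its four corners. With closed fingertips, press down on the corners of the plate to find the one that gives, and only then press that corner's brass shim down flat, so that the corner is propped and the plate sits level. Leave the other three shims standing, do not lift or shove the plate, and leave the mug, screwdriver and keyer box where they are.

Things in the scene. Friction and masses are not known exactly. Their poses are not given: they have to be found in the camera images.
- plate: Loose aluminium base plate 150 x 150 x 8 mm, 0.8 to 1 kg, on four black feet 22 mm high on a 5 mm mat; a Morse paddle key is fixed at its middle (within 50 mm in plan, up to 34 mm above the plate). Origin: centre of the underside, 27 mm above the desk when level; z up, x and y along the edges; top 35 mm above the desk. At each corner a brass shim stands out beyond the +y or -y edge.
- corner0 (a point): Place to press on the plate's top (dark 16 mm disc) over foot 0, at plate x +52, y +45 mm. Sound corners do not give (under 1 mm). One, not told which, gives way at about 3 N: the plate rocks down 5 mm there (0.07 rad) and the opposite corner rises. Let go, it falls back level but stays loose.
- corner1 (a point): Place to press on the plate's top (dark 16 mm disc) over foot 1, at plate x +52, y -45 mm. Sound corners do not give (under 1 mm). One, not told which, gives way at about 3 N: the plate rocks down 5 mm there (0.07 rad) and the opposite corner rises. Let go, it falls back level but stays loose.
- corner2 (a point): Place to press on the plate's top (dark 16 mm disc) over foot 2, at plate x -52, y +45 mm. Sound corners do not give (under 1 mm). One, not told which, gives way at about 3 N: the plate rocks down 5 mm there (0.07 rad) and the opposite corner rises. Let go, it falls back level but stays loose.
- corner3 (a point): Place to press on the plate's top (dark 16 mm disc) over foot 3, at plate x -52, y -45 mm. Sound corners do not give (under 1 mm). One, not told which, gives way at about 3 N: the plate rocks down 5 mm there (0.07 rad) and the opposite corner rises. Let go, it falls back level but stays loose.
- tab0 (a point): Centre of the red 22 mm spot on top of the tab of corner 0's shim, the place to press, beyond the plate's +y edge, 34 mm outside the pivot. Standing, the tab slopes up and outwards by 0.5 rad and the spot is about 42 mm above the desk; flat, it is level, 26 mm above the desk and 127 mm from the plate's middle along y, 52 mm along x.
- tab1 (a point): Centre of the red 22 mm spot on top of the tab of corner 1's shim, the place to press, beyond the plate's -y edge, 34 mm outside the pivot. Standing, the tab slopes up and outwards by 0.5 rad and the spot is about 42 mm above the desk; flat, it is level, 26 mm above the desk and 127 mm from the plate's middle along y, 52 mm along x.
- tab2 (a point): Centre of the red 22 mm spot on top of the tab of corner 2's shim, the place to press, beyond the plate's +y edge, 34 mm outside the pivot. Standing, the tab slopes up and outwards by 0.5 rad and the spot is about 42 mm above the desk; flat, it is level, 26 mm above the desk and 127 mm from the plate's middle along y, 52 mm along x.
- tab3 (a point): Centre of the red 22 mm spot on top of the tab of corner 3's shim, the place to press, beyond the plate's -y edge, 34 mm outside the pivot. Standing, the tab slopes up and outwards by 0.5 rad and the spot is about 42 mm above the desk; flat, it is level, 26 mm above the desk and 127 mm from the plate's middle along y, 52 mm along x.
- shim0 (a joint): Angle of corner 0's shim, rad: 0 standing (starts 0 to 0.06), 0.5 flat (stop). A brass see-saw leaf 34 mm wide, 80 long, 3 thick, pivot 18 mm outside the plate's edge and parallel to plate x: 50 mm stand outside it as the tab, 30 mm reach inwards (12 under the plate) and, when flat, prop the corner (under 2 mm play). Stiff (about 6 N at the spot), stays where left.
- shim1 (a joint): Angle of corner 1's shim, rad: 0 standing (starts 0 to 0.06), 0.5 flat (stop). A brass see-saw leaf 34 mm wide, 80 long, 3 thick, pivot 18 mm outside the plate's edge and parallel to plate x: 50 mm stand outside it as the tab, 30 mm reach inwards (12 under the plate) and, when flat, prop the corner (under 2 mm play). Stiff (about 6 N at the spot), stays where left.
- shim2 (a joint): Angle of corner 2's shim, rad: 0 standing (starts 0 to 0.06), 0.5 flat (stop). A brass see-saw leaf 34 mm wide, 80 long, 3 thick, pivot 18 mm outside the plate's edge and parallel to plate x: 50 mm stand outside it as the tab, 30 mm reach inwards (12 under the plate) and, when flat, prop the corner (under 2 mm play). Stiff (about 6 N at the spot), stays where left.
- shim3 (a joint): Angle of corner 3's shim, rad: 0 standing (starts 0 to 0.06), 0.5 flat (stop). A brass see-saw leaf 34 mm wide, 80 long, 3 thick, pivot 18 mm outside the plate's edge and parallel to plate x: 50 mm stand outside it as the tab, 30 mm reach inwards (12 under the plate) and, when flat, prop the corner (under 2 mm play). Stiff (about 6 N at the spot), stays where left.
- foot0 (a joint): How far the foot under corner 0 has sunk, in m: 0 at the start; 0.005 once the bad foot has been pressed down (it stays there, even when the plate comes back up). Sound feet stay at 0.
- foot1 (a joint): How far the foot under corner 1 has sunk, in m: 0 at the start; 0.005 once the bad foot has been pressed down (it stays there, even when the plate comes back up). Sound feet stay at 0.
- foot2 (a joint): How far the foot under corner 2 has sunk, in m: 0 at the start; 0.005 once the bad foot has been pressed down (it stays there, even when the plate comes back up). Sound feet stay at 0.
- foot3 (a joint): How far the foot under corner 3 has sunk, in m: 0 at the start; 0.005 once the bad foot has been pressed down (it stays there, even when the plate comes back up). Sound feet stay at 0.
- mug: Blue mug, 80 mm high, 76 mm across, bystander beside the plate. Origin: centre of its underside.
- screwdriver: Screwdriver with yellow handle lying on the desk, bystander. Origin: underside of its middle.
- keyer: Black keyer box 75 x 100 x 36 mm with two knobs, bystander beyond the plate. Origin: centre of its underside.
Not all that is in view belongs to the job. There is more than one size of the plate; the one meant has the size given above.

How it is judged:
By the outcome, as a careful person would: the job done as asked, in the order asked, and still so for the second after the job is handed in, with the robot touching nothing.
It also fails if it takes over 45 s, if anything falls off the work surface, if the arm or the gripper's body presses on something with over 40 N, if the wrist force passes 120 N, or if a joint passes its speed limit or range.

## Working session

There is one attempt and no reset: what is moved stays moved. The work goes in short steps, Python scripts to look and compute and a tool call to move; the robot and the scene stay as the last step left them, time stands still between calls to the robot, and variables do not carry over. Pictures are saved under pics/ and viewed, and the job is handed in when it is done.

Besides the shell and the picture viewer there is one more tool, called after "Request:" as name(argument=value, ...), one argument or row to a line, values as JSON. play_rows: Moves the arm, as the interface text tells. Its arguments: {"type":"object","properties":{"targets":{"type":"array"}},"required":["targets"]}

```bash
mkdir -p pics; cat > h.py <<'E'
from cell import *
import numpy as np, cv2
def ray(name,u,v,z):
    c=calibration(name);K,R,t=[np.array(c[k]) for k in("K","R","t")]
    d=R.T@np.linalg.inv(K)@np.array([u,v,1.]);o=-R.T@t
    return o+d*(z-o[2])/d[2]
def proj(name,X):
    c=calibration(name);K,R,t=[np.array(c[k]) for k in("K","R","t")]
    p=K@(R@np.array(X,float)+t);return p[:2]/p[2]
E
python3 - <<'E'
from h import *
s=read_state();print(s)
for n in("top","side"):
    p,d=get_image(n);cv2.imwrite(f"pics/{n}0.png",p);np.save(f"{n}0.npy",d)
    c=calibration(n);print(n,c)
E
```

```text
{'clock': 0.0, 'qpos': array([ 1.1812107 ,  0.62931681,  0.03843185,  1.51840493, -0.02696816,
        0.99631881, -0.02003656]), 'qd': array([-5.99723399e-04,  1.37065973e-03, -2.54436169e-04,  4.13965949e-04,
       -1.05941068e-03,  1.44165394e-03, -3.83888480e-05]), 'tau': array([ 2.45808942e-04, -5.63402724e+01,  1.22641079e+00, -1.93452036e+01,
        1.09407585e-02,  1.03793002e-02, -1.85591779e-05]), 'eef_pos': array([ 206.61903131, -615.60054253,  230.39612532]), 'tool_rot': array([ 3.14154691e+00,  1.92960549e-03, -1.24702263e+00]), 'force': array([-0.74060862,  0.15035964,  0.28871062]), 'torque': array([ 0.00730063,  0.00683168, -0.03208793]), 'width': 85.45897469980649}
top {'K': array([[386.14910653,   0.        , 257.75346012],
       [  0.        , 386.14910653, 192.31857111],
       [  0.        ,   0.        ,   1.        ]]), 'R': array([[-0.01531476, -0.9997845 , -0.0140149 ],
       [-0.99206025,  0.01694331, -0.12461694],
       [ 0.12482754,  0.01199514, -0.99210594]]), 't': array([  55.71969957,  622.5794151 , 1040.54667329])}
side {'K': array([[492.03266199,   0.        , 255.29388192],
       [  0.        , 492.03266199, 189.4687943 ],
       [  0.        ,   0.        ,   1.        ]]), 'R': array([[ 0.97828932, -0.20642631, -0.01838996],
       [-0.12228413, -0.50331964, -0.85540396],
       [ 0.16732186,  0.83908135, -0.51763489]]), 't': array([-602.57034294,  145.44022494,  916.38542926])}
```

View pics/top0.png

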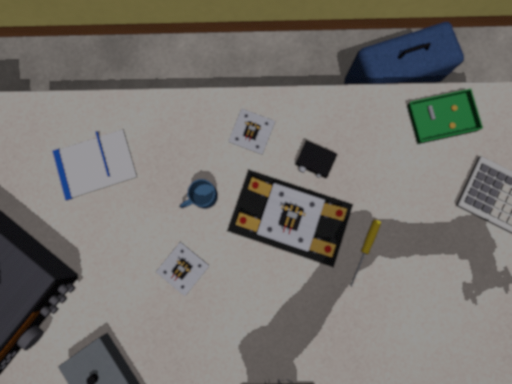

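View pics/side0.png

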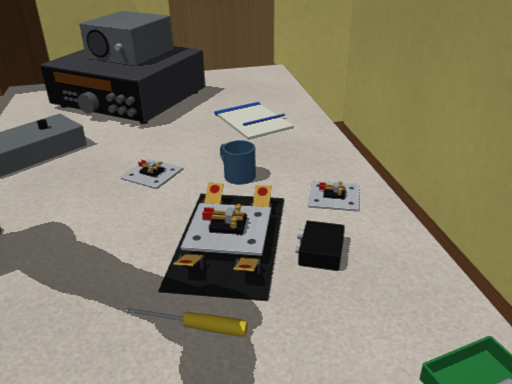

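Three candidate plates in the top view: (251,131), (183,267) and (291,215). The first two are small, with no mat or shims. The one at (291,215) has a black mat and four brass shims, so it fits the description. I'll confirm it with an enlarged crop and measure it.

```bash
python3 - <<'E'
from h import *
p=cv2.imread("pics/top0.png");c=p[160:275,220:365];cv2.imwrite("pics/top0c.png",cv2.resize(c,None,fx=5,fy=5,interpolation=cv2.INTER_CUBIC))
q=cv2.imread("pics/side0.png");c=q[170:310,150:300];cv2.imwrite("pics/side0c.png",cv2.resize(c,None,fx=4,fy=4,interpolation=cv2.INTER_CUBIC))
for n,im,(r0,r1,c0,c1) in(("top",p,(160,275,220,365)),("side",q,(170,310,150,300))):
    h=cv2.cvtColor(im,cv2.COLOR_BGR2HSV)
    m=(((h[...,0]<8)|(h[...,0]>172))&(h[...,1]>150)&(h[...,2]>70)).astype(np.uint8)
    k=np.zeros_like(m);k[r0:r1,c0:c1]=m[r0:r1,c0:c1]
    N,_,st,ce=cv2.connectedComponentsWithStats(k)
    for i in range(1,N):
        if st[i,4]>3:print(n,"red",ce[i].round(1),st[i,4],ray(n,*ce[i],42).round(1))
h=cv2.cvtColor(p,cv2.COLOR_BGR2HSV)
m=((h[...,1]<60)&(h[...,2]>110)).astype(np.uint8);k=np.zeros_like(m);k[175:260,238:345]=m[175:260,238:345]
N,l,st,ce=cv2.connectedComponentsWithStats(k);print(st[1:],ce[1:])
E
```

```text
top red [254.8 184.7] 22 [644.6  53.5  42. ]
top red [338.9 212.7] 25 [ 562.4 -177.7   42. ]
top red [242.7 220. ] 22 [546.7  88.3  42. ]
top red [327.5 248.7] 26 [ 464.6 -142.6   42. ]
side red [214.2 188.5] 57 [545.   89.2  42. ]
side red [262.1 191.1] 57 [642.9  54.4  42. ]
side red [207.6 213.5] 108 [519.1  -3.5  42. ]
side red [185.3 261.1] 23 [ 462.8 -141.6   42. ]
side red [244.8 265.9] 26 [ 560.9 -177.7   42. ]
[[ 238  175    8   22   94]
 [ 268  175   77   26  997]
 [ 258  184   66   67 2307]
 [ 288  209    2    1    2]
 [ 288  212    9    6   37]
 [ 238  235   71   25  909]] [[240.22340426 182.20212766]
 [318.20160481 183.41624875]
 [290.69397486 216.89120069]
 [288.5        209.        ]
 [292.02702703 214.37837838]
 [261.83608361 251.19581958]]
```

```bash
sleep 1
```

```text
(no output)
```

View pics/top0c.png

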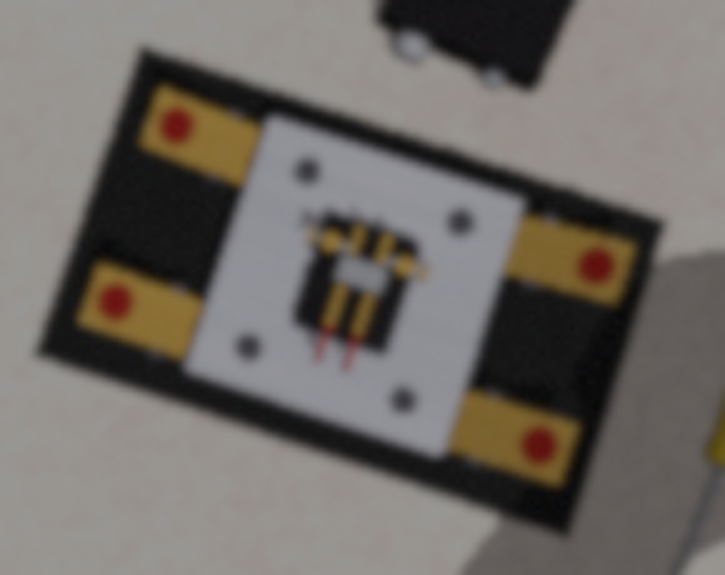

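View pics/side0c.png

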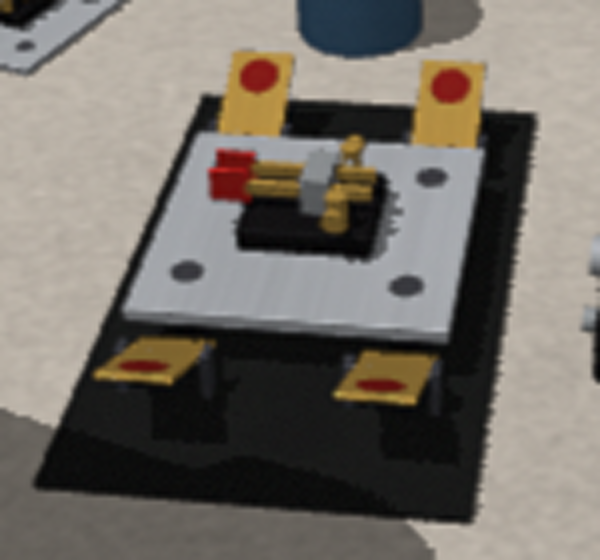

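Confirmed: the plate at (291,215) has the mat, dark discs and four red-spotted shims. The other two are bare. The top and side views agree to 2 mm on the red spots. Centre ≈ (553.8, −44.2), yaw ≈ −19.6°. First I'll close the fingers and turn the tool's x along plate x.

Request:
play_rows(
  targets=[
    {"slide":[0,0,0],"turn":[0,0,-10.4],"hand":0},
    {"slide":[0,0,0],"turn":[0,0,-10.4],"hand":0},
    {"slide":[0,0,0],"turn":[0,0,-10.4],"hand":0},
    {"slide":[0,0,0],"turn":[0,0,-10.4],"hand":0},
    {"slide":[0,0,0],"turn":[0,0,-10.4],"hand":0},
  ],
)

```text
clock: 0.72
eef_pos: [206.6, -615.9, 230.8]
tool_rot: [-3.141, 0.001, -0.333]
force: [0.2, 0.2, -0.5]
width: -0.1
```

```bash
cat >> h.py <<'E'
from scipy.spatial.transform import Rotation as Ro
a=np.array([644,54.]);b=np.array([561.7,-177.7]);c_=np.array([545.9,88.7]);d_=np.array([463.7,-142.1])
C=(a+b+c_+d_)/4; ey=(a-b+c_-d_);ey/=np.linalg.norm(ey);ex=np.array([ey[1],-ey[0]])
def P(x,y): return C+x*ex+y*ey
T={'A':P(52,45),'B':P(52,-45),'C':P(-52,45),'D':P(-52,-45)}
T.update({'tA':P(52,127),'tB':P(52,-127),'tC':P(-52,127),'tD':P(-52,-127)})
def to(xy,z):
    s=read_state();R=Ro.from_euler('xyz',s['tool_rot']).as_matrix()
    return R.T@(np.array([*xy,z])-s['eef_pos'])
def st():
    s=read_state();print(round(s['clock'],2),s['eef_pos'].round(1),s['tool_rot'].round(3),s['force'].round(1),round(s['width'],1))
E
python3 - <<'E'
from h import *
st();print(C,np.arctan2(ex[1],ex[0]));print({k:v.round(1) for k,v in T.items()})
for k in 'ABCD':print(k,to(T[k],80).round(1),proj('top',[*T[k],35]).round(1))
p=cv2.imread("pics/top0.png");g=cv2.cvtColor(p,cv2.COLOR_BGR2GRAY).astype(float)
for k in 'ABCD':
    u,v=proj('top',[*T[k],35]).round().astype(int);w=g[v-5:v+6,u-5:u+6];m=np.clip(120-w,0,None)
    yy,xx=np.mgrid[v-5:v+6,u-5:u+6];print(k,ray('top',(m*xx).sum()/m.sum(),(m*yy).sum()/m.sum(),35).round(1))
E
```

```text
0.72 [ 206.6 -615.9  230.8] [-3.141e+00  1.000e-03 -3.330e-01] [ 0.2  0.2 -0.5] -0.1
[553.825 -44.275] -0.34172212546580377
{'A': array([617.9, -19.3]), 'B': array([ 587.7, -104.1]), 'C': array([519.9,  15.5]), 'D': array([489.8, -69.2]), 'tA': array([645.4,  58. ]), 'tB': array([ 560.3, -181.4]), 'tC': array([547.4,  92.8]), 'tD': array([ 462.3, -146.5])}
A [ 193.4 -698.2  151.2] [281.  194.1]
B [ 192.7 -608.2  151.1] [311.6 204.3]
C [  89.4 -699.1  151.3] [269.2 229.3]
D [  88.7 -609.1  151.2] [300.1 239.8]
A [618.8 -19.5  35. ]
B [ 588.5 -104.3   35. ]
C [521.1  15.4  35. ]
D [490.5 -69.4  35. ]
```

Disc positions agree within about 1 mm. Moving to corner D (−x, −y) first.

Request:
play_rows(
  targets=[
    {"slide":[9,-60,0],"turn":[0,0,0],"hand":0},
    {"slide":[9,-60,0],"turn":[0,0,0],"hand":0},
    {"slide":[9,-60,0],"turn":[0,0,0],"hand":0},
    {"slide":[9,-60,0],"turn":[0,0,0],"hand":0},
    {"slide":[9,-60,0],"turn":[0,0,0],"hand":0},
  ],
)

```text
clock: 1.35
eef_pos: [349.7, -346.5, 231.2]
tool_rot: [-3.141, -0.0, -0.34]
force: [1.8, -0.4, 0.2]
width: 0.2
```

Request:
play_rows(
  targets=[
    {"slide":[9,-60,0],"turn":[0,0,0],"hand":0},
    {"slide":[9,-60,0],"turn":[0,0,0],"hand":0},
    {"slide":[9,-60,10],"turn":[0,0,0],"hand":0},
    {"slide":[9,-60,20],"turn":[0,0,0],"hand":0},
    {"slide":[9,-60,20],"turn":[0,0,0],"hand":0},
  ],
)

```text
clock: 1.98
eef_pos: [491.0, -81.2, 181.7]
tool_rot: [3.141, -0.0, -0.34]
force: [0.8, -1.5, -0.2]
width: -0.3
```

```bash
python3 - <<'E'
from h import *
st();print(to(T['D'],50).round(1))
E
```

```text
1.98 [491.  -81.2 181.7] [ 3.141 -0.    -0.34 ] [ 0.8 -1.5 -0.2] -0.3
[ -5.2 -10.9 131.6]
```

Request:
play_rows(
  targets=[
    {"slide":[0,0,40],"turn":[0,0,0],"hand":0},
    {"slide":[0,0,40],"turn":[0,0,0],"hand":0},
    {"slide":[0,0,30],"turn":[0,0,0],"hand":0},
    {"slide":[0,0,0],"turn":[0,0,0],"hand":0},
  ],
)

```text
clock: 2.48
eef_pos: [488.4, -82.4, 70.3]
tool_rot: [3.14, 0.005, -0.339]
force: [-0.7, 0.3, 0.6]
width: 0.0
```

```bash
python3 - <<'E'
from h import *
st();print(to(T['D'],36).round(1))
E
```

```text
2.48 [488.4 -82.4  70.3] [ 3.14   0.005 -0.339] [-0.7  0.3  0.6] 0.0
[ -2.9 -12.9  34.3]
```

Request:
play_rows(
  targets=[
    {"slide":[-3,-13,12],"turn":[0,0,0],"hand":0},
    {"slide":[0,0,12],"turn":[0,0,0],"hand":0},
    {"slide":[0,0,5],"turn":[0,0,0],"hand":0},
    {"slide":[0,0,2],"turn":[0,0,0],"hand":0},
    {"slide":[0,0,0],"turn":[0,0,0],"hand":0},
  ],
)

```text
clock: 3.1
eef_pos: [491.8, -69.8, 41.3]
tool_rot: [3.141, -0.0, -0.34]
force: [0.4, -0.4, -0.8]
width: 0.2
```

```bash
python3 - <<'E'
from h import *
st();print(to(T['D'],35).round(1))
E
```

```text
3.1 [491.8 -69.8  41.3] [ 3.141 -0.    -0.34 ] [ 0.4 -0.4 -0.8] 0.2
[-2.1  0.2  6.3]
```

Request:
play_rows(
  targets=[
    {"slide":[0,0,2],"turn":[0,0,0],"hand":0},
    {"slide":[0,0,2],"turn":[0,0,0],"hand":0},
    {"slide":[0,0,2],"turn":[0,0,0],"hand":0},
    {"slide":[0,0,0],"turn":[0,0,0],"hand":0},
  ],
)

```text
clock: 3.6
eef_pos: [491.8, -69.5, 35.1]
tool_rot: [3.142, 0.0, -0.339]
force: [1.1, 0.2, -0.2]
width: 0.2
```

Request:
play_rows(
  targets=[
    {"slide":[0,0,1],"turn":[0,0,0],"hand":0},
    {"slide":[0,0,1],"turn":[0,0,0],"hand":0},
    {"slide":[0,0,0],"turn":[0,0,0],"hand":0},
  ],
)

```text
clock: 3.98
eef_pos: [491.8, -69.5, 34.9]
tool_rot: [3.141, -0.001, -0.339]
force: [-3.3, 0.5, 20.6]
width: -0.0
```

Corner D: 20 N at z = 34.9, no give, so it is sound. Next is C (+y, same x).

Request:
play_rows(
  targets=[
    {"slide":[0,0,-45],"turn":[0,0,0],"hand":0},
    {"slide":[-1,-45,0],"turn":[0,0,0],"hand":0},
    {"slide":[-1,-45,0],"turn":[0,0,0],"hand":0},
    {"slide":[0,0,20],"turn":[0,0,0],"hand":0},
    {"slide":[0,0,15],"turn":[0,0,0],"hand":0},
  ],
)

```text
clock: 4.6
eef_pos: [519.6, 16.3, 42.5]
tool_rot: [3.141, 0.0, -0.339]
force: [-0.9, -0.4, -0.3]
width: -0.0
```

Request:
play_rows(
  targets=[
    {"slide":[0,0,4],"turn":[0,0,0],"hand":0},
    {"slide":[0,0,2],"turn":[0,0,0],"hand":0},
    {"slide":[0,0,0],"turn":[0,0,0],"hand":0},
  ],
)

```text
clock: 4.97
eef_pos: [520.0, 15.6, 37.4]
tool_rot: [-3.142, -0.0, -0.34]
force: [-0.5, -0.1, 0.1]
width: -0.2
```

```bash
python3 - <<'E'
from h import *
st();print(to(T['C'],35).round(1))
E
```

```text
4.97 [520.   15.6  37.4] [-3.142 -0.    -0.34 ] [-0.5 -0.1  0.1] -0.2
[-0.1  0.   2.4]
```

Request:
play_rows(
  targets=[
    {"slide":[0,0,2],"turn":[0,0,0],"hand":0},
    {"slide":[0,0,1],"turn":[0,0,0],"hand":0},
    {"slide":[0,0,1],"turn":[0,0,0],"hand":0},
    {"slide":[0,0,0],"turn":[0,0,0],"hand":0},
  ],
)

```text
clock: 5.48
eef_pos: [520.2, 15.9, 35.0]
tool_rot: [3.142, -0.002, -0.34]
force: [-1.4, -0.0, 16.4]
width: -0.3
```

C is sound too (16 N at 35.0). Next is A.

Request:
play_rows(
  targets=[
    {"slide":[0,0,-45],"turn":[0,0,0],"hand":0},
    {"slide":[52,0,0],"turn":[0,0,0],"hand":0},
    {"slide":[52,0,0],"turn":[0,0,0],"hand":0},
    {"slide":[0,0,20],"turn":[0,0,0],"hand":0},
    {"slide":[0,0,15],"turn":[0,0,0],"hand":0},
  ],
)

```text
clock: 6.1
eef_pos: [616.5, -18.6, 41.8]
tool_rot: [3.141, 0.002, -0.34]
force: [0.1, 0.5, -0.4]
width: 0.2
```

Request:
play_rows(
  targets=[
    {"slide":[0,0,4],"turn":[0,0,0],"hand":0},
    {"slide":[0,0,2],"turn":[0,0,0],"hand":0},
    {"slide":[0,0,0],"turn":[0,0,0],"hand":0},
  ],
)

```text
clock: 6.48
eef_pos: [617.9, -18.2, 37.5]
tool_rot: [-3.141, -0.0, -0.339]
force: [0.4, 0.5, 0.0]
width: -0.1
```

```bash
python3 - <<'E'
from h import *
st();print(to(T['A'],35).round(1))
E
```

```text
6.47 [617.9 -18.2  37.5] [-3.141 -0.    -0.339] [0.4 0.5 0. ] -0.1
[0.4 1.  2.5]
```

Request:
play_rows(
  targets=[
    {"slide":[0,0,2],"turn":[0,0,0],"hand":0},
    {"slide":[0,0,1],"turn":[0,0,0],"hand":0},
    {"slide":[0,0,1],"turn":[0,0,0],"hand":0},
    {"slide":[0,0,0],"turn":[0,0,0],"hand":0},
  ],
)

```text
clock: 6.98
eef_pos: [618.2, -18.5, 35.0]
tool_rot: [-3.142, -0.001, -0.339]
force: [-3.0, 0.5, 12.4]
width: 0.1
```

A is sound (12 N at 35.0). B should be the one that gives, so I'll press it to confirm.

Request:
play_rows(
  targets=[
    {"slide":[0,0,-45],"turn":[0,0,0],"hand":0},
    {"slide":[0,45,0],"turn":[0,0,0],"hand":0},
    {"slide":[0,45,0],"turn":[0,0,0],"hand":0},
    {"slide":[0,0,20],"turn":[0,0,0],"hand":0},
    {"slide":[0,0,15],"turn":[0,0,0],"hand":0},
  ],
)

```text
clock: 7.6
eef_pos: [587.8, -103.9, 42.8]
tool_rot: [-3.141, -0.0, -0.341]
force: [0.3, 0.3, 0.0]
width: -0.2
```

Request:
play_rows(
  targets=[
    {"slide":[0,0,4],"turn":[0,0,0],"hand":0},
    {"slide":[0,0,2],"turn":[0,0,0],"hand":0},
    {"slide":[0,0,0],"turn":[0,0,0],"hand":0},
  ],
)

```text
clock: 7.98
eef_pos: [588.4, -102.9, 37.4]
tool_rot: [-3.141, -0.001, -0.338]
force: [1.0, 0.9, 0.5]
width: -0.0
```

Request:
play_rows(
  targets=[
    {"slide":[0,0,2],"turn":[0,0,0],"hand":0},
    {"slide":[0,0,1],"turn":[0,0,0],"hand":0},
    {"slide":[0,0,1],"turn":[0,0,0],"hand":0},
    {"slide":[0,0,0],"turn":[0,0,0],"hand":0},
  ],
)

```text
clock: 8.48
eef_pos: [588.3, -103.5, 33.5]
tool_rot: [-3.141, -0.001, -0.34]
force: [-0.3, 0.0, 4.6]
width: -0.4
```

B is giving. I'll push it fully down.

Request:
play_rows(
  targets=[
    {"slide":[0,0,2],"turn":[0,0,0],"hand":0},
    {"slide":[0,0,1],"turn":[0,0,0],"hand":0},
    {"slide":[0,0,1],"turn":[0,0,0],"hand":0},
    {"slide":[0,0,1],"turn":[0,0,0],"hand":0},
    {"slide":[0,0,0],"turn":[0,0,0],"hand":0},
  ],
)

```text
clock: 9.1
eef_pos: [588.5, -103.8, 30.6]
tool_rot: [3.141, -0.002, -0.34]
force: [-4.6, -0.3, 22.9]
width: -0.2
```

```bash
python3 - <<'E'
from h import *
st()
p,d=get_image("side");cv2.imwrite("pics/side1.png",cv2.resize(p[150:330,130:330],None,fx=4,fy=3.3,interpolation=cv2.INTER_CUBIC))
E
```

```text
9.1 [ 588.5 -103.8   30.6] [ 3.141e+00 -2.000e-03 -3.400e-01] [-4.6 -0.3 22.9] -0.2
```

View pics/side1.png

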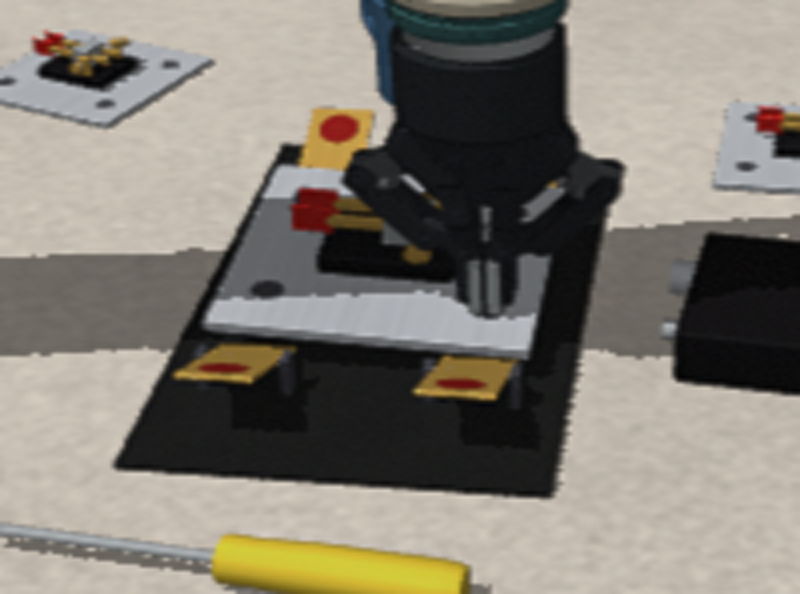

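B (crop ≈(490,310)) rocked down to 30.6, about 4.5 mm, with a hard stop at 23 N, so B is the loose corner. Now lift and move over B's tab, then re-check.

Request:
play_rows(
  targets=[
    {"slide":[0,0,-5],"turn":[0,0,0],"hand":0},
    {"slide":[0,0,-3],"turn":[0,0,0],"hand":0},
    {"slide":[0,0,-45],"turn":[0,0,0],"hand":0},
    {"slide":[0,41,0],"turn":[0,0,0],"hand":0},
    {"slide":[0,41,0],"turn":[0,0,0],"hand":0},
  ],
)

```text
clock: 9.78
eef_pos: [560.2, -181.2, 81.1]
tool_rot: [3.142, 0.0, -0.338]
force: [-0.0, -0.2, -0.5]
width: 0.1
```

Request:
play_rows(
  targets=[
    {"slide":[0,0,10],"turn":[0,0,0],"hand":0},
    {"slide":[0,0,0],"turn":[0,0,0],"hand":0},
    {"slide":[0,0,0],"turn":[0,0,0],"hand":0},
  ],
)

```text
clock: 10.15
eef_pos: [561.0, -178.9, 70.8]
tool_rot: [-3.14, 0.001, -0.337]
force: [-0.1, 0.8, -0.3]
width: -0.0
```

```bash
python3 - <<'E'
from h import *
st();print(to(T['tB'],26).round(1))
p,d=get_image("side");cv2.imwrite("pics/side2.png",cv2.resize(p[150:330,130:330],None,fx=4,fy=3.3,interpolation=cv2.INTER_CUBIC))
E
```

```text
10.15 [ 561.  -178.9   70.8] [-3.14e+00  1.00e-03 -3.37e-01] [-0.1  0.8 -0.3] -0.0
[ 0.1  2.6 44.8]
```

View pics/side2.png

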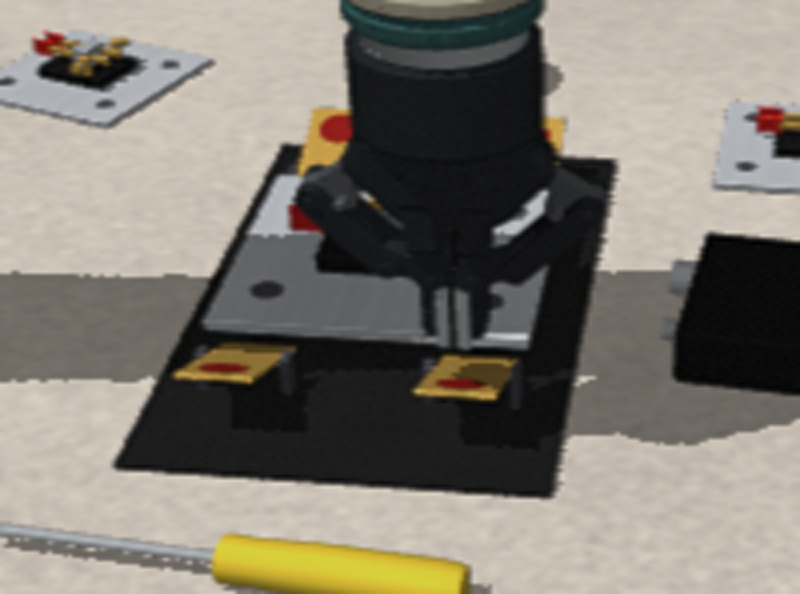

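The plate is level again and the fingers are above B's tab (crop ≈(460,380)). Pressing down.

Request:
play_rows(
  targets=[
    {"slide":[0,2,14],"turn":[0,0,0],"hand":0},
    {"slide":[0,0,5],"turn":[0,0,0],"hand":0},
    {"slide":[0,0,4],"turn":[0,0,0],"hand":0},
    {"slide":[0,0,3],"turn":[0,0,0],"hand":0},
    {"slide":[0,0,3],"turn":[0,0,0],"hand":0},
  ],
)

```text
clock: 10.82
eef_pos: [559.9, -183.4, 42.7]
tool_rot: [3.141, -0.0, -0.34]
force: [-1.9, -0.8, 6.2]
width: -0.2
```

Request:
play_rows(
  targets=[
    {"slide":[0,0,3],"turn":[0,0,0],"hand":0},
    {"slide":[0,0,3],"turn":[0,0,0],"hand":0},
    {"slide":[0,0,3],"turn":[0,0,0],"hand":0},
    {"slide":[0,0,0],"turn":[0,0,0],"hand":0},
  ],
)

```text
clock: 11.32
eef_pos: [560.1, -183.9, 33.6]
tool_rot: [3.14, -0.001, -0.34]
force: [0.0, -0.4, 3.1]
width: -0.3
```

Request:
play_rows(
  targets=[
    {"slide":[0,0,3],"turn":[0,0,0],"hand":0},
    {"slide":[0,0,3],"turn":[0,0,0],"hand":0},
    {"slide":[0,0,2],"turn":[0,0,0],"hand":0},
    {"slide":[0,0,0],"turn":[0,0,0],"hand":0},
  ],
)

```text
clock: 11.82
eef_pos: [560.0, -184.5, 26.1]
tool_rot: [3.14, -0.001, -0.341]
force: [-1.9, -3.2, 9.0]
width: -0.0
```

Request:
play_rows(
  targets=[
    {"slide":[0,0,1],"turn":[0,0,0],"hand":0},
    {"slide":[0,0,0.5],"turn":[0,0,0],"hand":0},
    {"slide":[0,0,0],"turn":[0,0,0],"hand":0},
  ],
)

```text
clock: 12.2
eef_pos: [560.0, -184.6, 25.9]
tool_rot: [3.139, -0.002, -0.341]
force: [-4.2, -2.6, 18.6]
width: 0.4
```

Stopped at 25.9 with force rising, so the shim is on its stop. One small extra press, then lift clear and look.

Request:
play_rows(
  targets=[
    {"slide":[0,0,0.5],"turn":[0,0,0],"hand":0},
    {"slide":[0,0,0],"turn":[0,0,0],"hand":0},
    {"slide":[0,0,-5],"turn":[0,0,0],"hand":0},
    {"slide":[0,0,-40],"turn":[0,0,0],"hand":0},
    {"slide":[0,0,-50],"turn":[0,0,0],"hand":0},
  ],
)

```text
clock: 12.82
eef_pos: [559.2, -181.7, 118.0]
tool_rot: [-3.141, 0.003, -0.339]
force: [0.6, -0.6, 0.3]
width: 0.2
```

Request:
play_rows(
  targets=[
    {"slide":[0,50,-30],"turn":[0,0,0],"hand":0},
    {"slide":[0,60,0],"turn":[0,0,0],"hand":0},
    {"slide":[0,60,0],"turn":[0,0,0],"hand":0},
    {"slide":[0,0,0],"turn":[0,0,0],"hand":0},
  ],
)

```text
clock: 13.32
eef_pos: [499.7, -349.6, 147.5]
tool_rot: [3.138, 0.001, -0.349]
force: [0.1, 0.4, 0.2]
width: -0.4
```

```bash
python3 - <<'E'
from h import *
st()
p,d=get_image("side");cv2.imwrite("pics/side3.png",cv2.resize(p[150:350,110:360],None,fx=3.2,fy=3,interpolation=cv2.INTER_CUBIC))
t,dt=get_image("top");cv2.imwrite("pics/top3.png",t)
d0=np.load("top0.npy")
def X(n,u,v,dd):
    c=calibration(n);return np.array(c["R"]).T@(dd*np.linalg.inv(c["K"])@[u,v,1.]-c["t"])
for k,z in (('tA',42),('tB',26),('tC',42),('tD',42),('A',35),('B',35),('C',35),('D',35)):
    o=[]
    for dd in(d0,dt):
        u,v=proj('top',[*T[k],z]).round().astype(int);o.append(np.mean([X('top',uu,vv,dd[vv,uu])[2] for uu in(u-1,u,u+1) for vv in(v-1,v,v+1)]).round(1))
    print(k,o)
for n,im,(r0,r1,c0,c1) in(("top",t,(160,275,220,365)),("side",p,(170,310,150,300))):
    h=cv2.cvtColor(im,cv2.COLOR_BGR2HSV)
    m=(((h[...,0]<8)|(h[...,0]>172))&(h[...,1]>150)&(h[...,2]>50)).astype(np.uint8)
    k=np.zeros_like(m);k[r0:r1,c0:c1]=m[r0:r1,c0:c1]
    N,_,s,ce=cv2.connectedComponentsWithStats(k)
    for i in range(1,N):
        if s[i,4]>3:print(n,ce[i].round(1),s[i,4],ray(n,*ce[i],42).round(1),ray(n,*ce[i],26).round(1))
E
```

```text
13.32 [ 499.7 -349.6  147.5] [ 3.138e+00  1.000e-03 -3.490e-01] [0.1 0.4 0.2] -0.4
tA [np.float64(45.3), np.float64(43.3)]
tB [np.float64(42.7), np.float64(26.2)]
tC [np.float64(42.3), np.float64(43.6)]
tD [np.float64(45.0), np.float64(45.4)]
A [np.float64(36.5), np.float64(36.5)]
B [np.float64(36.3), np.float64(37.6)]
C [np.float64(35.8), np.float64(35.3)]
D [np.float64(35.8), np.float64(36.2)]
top [254.8 184.7] 22 [644.6  53.5  42. ] [646.9  53.8  26. ]
top [339.  213.6] 23 [ 560. -178.   42.] [ 561.  -181.2   26. ]
top [242.7 220. ] 22 [546.7  88.3  42. ] [547.6  89.2  26. ]
top [327.4 248.6] 29 [ 464.9 -142.3   42. ] [ 464.5 -144.9   26. ]
side [262.1 191.1] 57 [642.9  54.4  42. ] [648.5  80.   26. ]
side [182.  261.4] 5 [ 457.1 -141.1   42. ] [ 457.2 -121.2   26. ]
side [244.9 274.4] 69 [ 556.9 -199.3   42. ] [ 559.9 -181.1   26. ]
```

View pics/side3.png

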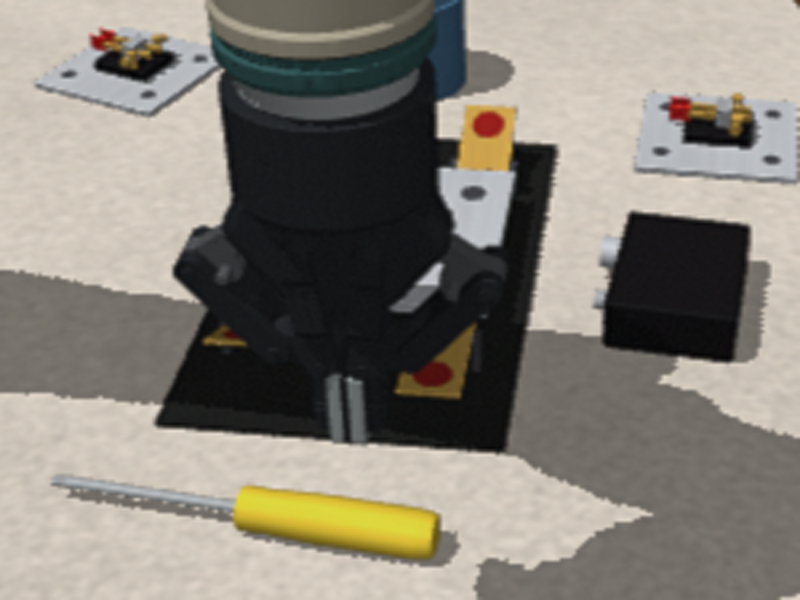

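View pics/top3.png

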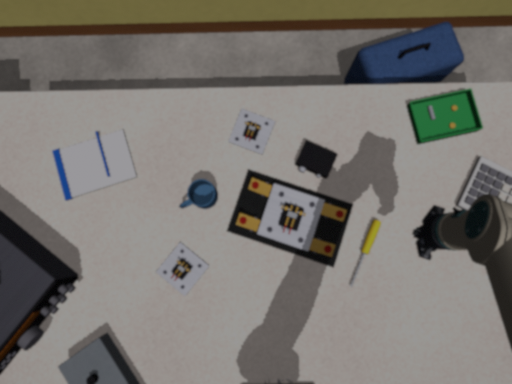

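Both views put B's spot flat at (560, −181, 26). The other three tabs still stand, the plate and bystanders are in place, and the arm is clear. Handing in.

```bash
python3 -c "
from cell import *
print(finish_job())"
```

```text
the job is handed in; nothing more can be done
None
```

I found the loose corner, pressed its shim flat, and handed the job in at about 13.4 s with the arm clear of everything.

- **Finding the corner:** I pressed all four corners with closed fingertips. Three were sound: the plate top stayed at z ≈ 35 mm under 12–21 N. The corner at world (588, −104), plate +x/−y, sank about 4.5 mm from roughly 5 N and then hit a hard stop at 23 N. That is corner 1 if plate x points away from the robot; I could not tell the plate's x direction from the images, but the shim I pressed is the one at that same corner.
- **Setting the shim:** I pressed only that corner's shim, until it stopped at z = 25.9 mm with the force rising to 18.6 N, followed by one small extra press.

**Last checks:**
- Both cameras put its red spot flat at about (560, −181), and the top camera's depth gave 26 mm.
- The other three tabs still stand. The top view shows their red spots unmoved; the side view was partly hidden by the gripper.
- The plate top is level within the depth noise: 35.3–37.6 mm across the corners, with the loose corner reading 1.3 mm higher than at the start.
- The mug, screwdriver and keyer box look unmoved in the pictures, though I did not measure them.
- I did not press the propped corner again, because that could have pushed the shim back up.

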